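# Test the emergency stop of the home-built bandsaw

### The job

Test the bandsaw's emergency stop: with the fingertips, press the red mushroom button right in so that it latches, then push one of its wings sideways to twist it clockwise (seen from above) until it pops back out, and then press the green button to re-arm the saw. Do not grip or straddle the red button with the fingers, do not press the blue button, and leave everything lying on the bench where it is. Finish with all three buttons out and the red head turned back to rest.

Things in the scene. Friction and masses are not known exactly. Their poses are not given: they have to be found in the camera images.
- stop_box: Stop station fixed to the bench: grey box with a yellow top, 124 x 124 mm, 55 mm tall, z up, origin at the centre of its underside. A steel collar (52 mm across, 6 mm high) stands on its top, and the red mushroom head above that, on the box's z axis. At rest the head's two wings point along the box's +y (wing a) and -y (wing b).
- stop_top (a point): Crown of the red mushroom head, on its axis: 101 mm above the bench when out, 93 mm when latched in. The domed head is 62 mm across and 30 mm tall; its underside is 71 mm above the bench when out. Two opposite red wings, each with a white line on top, stick out of its side to 51 mm from the axis; each is 13 mm wide, its top 89 mm and its underside 73 mm above the bench when the head is out (8 mm lower when latched in), so the wing is clear of the box's top.
- stop_stem (a joint): How far the red head is pressed in, m: 0 is out, 0.008 is fully in. Pressing takes about 3 to 5 N; past half-way it snaps in and stays in by itself. Turning the head clockwise raises it by a cam; between about 0.45 and 0.6 rad the latch lets go and a spring drives it out; by 0.8 rad it is surely out.
- stop_head (a joint): Turn of the red head, rad, clockwise seen from above: 0 at rest, stop at 0.84. A light spring turns it back to 0 when let go. Turning takes 1 to 3 N at the end of a wing. It cannot be pressed in while turned.
- wing_a_push: The pushed half of wing a (box +y side) of the red head: a red block 6.5 mm (across the wing) x 26 mm (radial) x 16 mm tall, origin at its centre, 38 mm from the head's axis. It carries the side face to push on for a clockwise turn (seen from above); the face lies 3 mm from this origin. Axes as stop_box's at rest (x across the wing, y along it, z up); they turn with the head.
- wing_a_lead: The leading half of wing a (box +y side) of the red head: a red block 6.5 mm (across the wing) x 26 mm (radial) x 16 mm tall, origin at its centre, 38 mm from the head's axis. It carries the face that leads in a clockwise turn; leave it alone. Axes as stop_box's at rest (x across the wing, y along it, z up); they turn with the head.
- wing_b_push: The pushed half of wing b (box -y side) of the red head: a red block 6.5 mm (across the wing) x 26 mm (radial) x 16 mm tall, origin at its centre, 38 mm from the head's axis. It carries the side face to push on for a clockwise turn (seen from above); the face lies 3 mm from this origin. Axes as stop_box's at rest (x across the wing, y along it, z up); they turn with the head.
- wing_b_lead: The leading half of wing b (box -y side) of the red head: a red block 6.5 mm (across the wing) x 26 mm (radial) x 16 mm tall, origin at its centre, 38 mm from the head's axis. It carries the face that leads in a clockwise turn; leave it alone. Axes as stop_box's at rest (x across the wing, y along it, z up); they turn with the head.
- green_top (a point): Centre of the top of the green push button, 67 mm above the bench, 32 mm across, in a black ring of 48 mm whose top is 57 mm high, on a fixed grey box 70 x 70 x 44 mm.
- green (a joint): How far the green button is pressed, m: 0 out, 0.006 fully down, which takes about 5 N; it springs back.
- blue_top (a point): Centre of the top of the blue push button, made like the green one. Not to be pressed.
- blue (a joint): How far the blue button is pressed, m: 0 out, 0.006 fully down.
- offcut_a: Loose wooden offcut, 45 x 30 mm, 28 mm tall; origin at the centre of its underside, z up. A bystander.
- offcut_b: Loose plywood offcut, 30 x 70 mm, 20 mm tall; origin at the centre of its underside, z up. A bystander.
- capacitor: Loose white motor capacitor standing up, 40 mm across, 76 mm tall; origin at the centre of its underside, z up. A bystander.
- pulley: Loose white pulley disc lying flat, 90 mm across, 20 mm tall, with a 16 mm hole; origin at the centre of its underside, z up. A bystander.
- screwdriver: Loose screwdriver with an orange handle lying along its x axis, 200 mm long; origin at the centre of its underside, z up. A bystander.
- spanner: Loose steel spanner lying along its x axis, 160 mm long; origin at the centre of its underside, z up. A bystander.
- tin: Loose green tin standing up, 74 mm across, 75 mm tall; origin at the centre of its underside, z up. A bystander.

How it is judged:
By the outcome, as a careful person would: the job done as asked, in the order asked, and still so for the second after the job is handed in, with the robot touching nothing.
It also fails if it takes over 58 s, if anything falls off the work surface, if the arm or the gripper's body presses on something with over 40 N, if the wrist force passes 120 N, or if a joint passes its speed limit or range.

### The arm

A 7-joint arm with a two-finger parallel gripper is mounted at the origin on the work surface. World frame = base frame: x ahead of the robot, y to its left, z up, the work surface at z = 0. Lengths are in m, angles in degrees, forces in N, time in s.
With the tool pointing down it reaches from about 0.4 to 0.85 m from the base axis. Payload 4.5 kg.
Tool frame: the origin (TCP) lies on the centre line of the jaws, within the pads' length; the fingertips stand 17 mm ahead of it and the grasp point (between the pads) lies 2 mm behind it; z points along the fingers, y is the direction in which the jaws open and shut (so a half turn about z gives the same grasp; the last joint's range is limited). The gripper opens to 85 mm and grips with 20 to 120 N. Pads are 22 mm wide; open, the fingers measure 114 mm over their backs; the gripper's body (76 mm by 85 mm) begins 54 mm behind the grasp point. The pads swing forward as they close: fully open they stand 13 mm farther back than shut.
Start: joints at [67.254, 39.483, -11.15, 89.685, 9.013, 51.709, -12.324], TCP at [0.261, -0.568, 0.248] pointing down, gripper open.
Joint ranges: [-172.22, 172.22], [-26.19, 119.32], [-84.43, 86.54], [7.71, 146.69], [-57.33, 237.33], [2.42, 119.75], [-152.13, 152.13]. Speed limits (degrees/s): [147.25, 147.25, 180, 180, 180, 180, 180].

### API

Orientations are given as a 3x3 rotation matrix whose columns are the frame's x, y, z axes.
In Python, from station import * gives the robot as it stands. The module is installed in compiled form; this text tells all that it offers.
- The arm moves only by the tool arm_command, never from a script. Its arguments are lists of equal length, an entry for each row: "linear": the shift along the tool's x, y, z in mm, a list of three; "delta_rot": the turn, a rotation vector about the tool's x, y, z in rad, a list of three. In form: {"linear": [[x, y, z], ...], "delta_rot": [[ax, ay, az], ...]}. A call has 1 to 5 rows; each row is the pose to reach, as a shift and turn from the pose measured when the call began, along the tool's axes at that moment; what a row does not reach only later rows make up. A row lasts 1/8 s, in which the tool goes at most 62.5 mm and 10.7 degrees, less where a joint would pass 70% of its speed; a pose out of reach is approached as far as the arm can. A call with a gripper value outside its range is refused whole. "claw" is the finger opening in mm, from 0 to 85.4, set as the call begins (left out, the last holds). The fingers move at their own pace and stop on an object; the grip force is fixed at half the most. Time passes only in rows, so rows that repeat a pose let the fingers close. It gives the time, the measured TCP pose, the force and the opening at its end, in the units of the state.
- observe(): the state, without advancing time (a new reading comes with each control period).
- grab_frame(name): name is "side" or "top" or "wrist"; returns the picture (384x512x3 uint8, blue, green, red); there is no depth.
- get_calibration(name): a dict with "fx", "fy", "cx", "cy" (pixels), "view" (4x4, takes a point from world to camera coordinates); the wrist camera has in their place "tool_from_camera" (4x4, takes a point from camera to tool coordinates, whose origin is the TCP and whose axes are the flange's). Camera axes: x right, y down, z forward; pixel columns grow to the right and rows downward; lengths in m; the calibration is good to about 2 mm. The wrist camera is an equidistant fisheye: a pixel r from the principal point sees the ray r / f radians off the axis. A picture is of the moment at which its call begins: read the wrist's pose just before it. get_calibration takes no time and is no camera call.
- close_job(): hands the job in, once; it reports no verdict.
The state is a dict: "time": time; "qpos": joint angles; "dq": joint speeds; "tau": joint torques, N m; "tool_pos": TCP position; "eef_rot": TCP orientation; "ft_force": force on the tool from outside, world axes, zero at the start; "ft_torque": the same for the moment, N m; "opening": finger opening in m.
Only numpy, scipy, OpenCV 4.12 (cv2) and the standard library are available. Lean on these libraries where they do the work, as an engineer would, in place of code of your own. Each camera call takes 0.05 s, during which the arm holds its last target.

## Working session

There is one attempt and no reset: what is moved stays moved. The work goes in short steps, Python scripts to look and compute and a tool call to move; the robot and the scene stay as the last step left them, time stands still between calls to the robot, and variables do not carry over. Pictures are saved under pics/ and viewed, and the job is handed in when it is done.

Besides the shell and the picture viewer there is one more tool, called after "Call:" as a command line: name --argument value ..., lists and objects as JSON in quotes. arm_command: Moves the arm, as the interface text tells. Its arguments: {"type":"object","properties":{"linear":{"type":"array","items":{"type":"array","items":{"type":"number"}}},"delta_rot":{"type":"array","items":{"type":"array","items":{"type":"number"}}},"claw":{"type":"number"}},"required":["linear","delta_rot"]}

```bash
mkdir -p pics
python3 - <<'E'
from station import *
import cv2,numpy as np
s=observe();print({k:np.round(v,4).tolist() for k,v in s.items()})
for n in("side","top"):
    cv2.imwrite(f"pics/{n}0.png",grab_frame(n)); print(n,get_calibration(n))
print(get_calibration("wrist"))
E
```

```text
{'time': 0.0, 'qpos': [67.2529, 39.5337, -11.1447, 89.7457, 9.0126, 51.71, -12.3256], 'dq': [0.0666, -0.1052, 0.027, 0.0888, 0.0412, 0.0717, -0.0302], 'tau': [-0.0003, -53.9607, -1.266, -15.854, 0.0093, 0.0096, -0.0], 'tool_pos': [0.2607, -0.5673, 0.2475], 'eef_rot': [[0.9086, 0.4177, -0.0009], [0.4177, -0.9086, 0.0016], [-0.0001, -0.0019, -1.0]], 'ft_force': [-0.198, 0.3602, -0.5917], 'ft_torque': [0.0226, 0.0248, 0.0276], 'opening': 0.0856}
side {'fx': 432.9921318731573, 'fy': 432.9921318731573, 'cx': 255.9655316770967, 'cy': 197.3388239722738, 'view': array([[-0.82477604, -0.56541696,  0.00693938,  0.4979218 ],
       [-0.33575606,  0.47982047, -0.81058015,  0.24834213],
       [ 0.45498611, -0.67087702, -0.5855866 ,  1.00738463],
       [ 0.        ,  0.        ,  0.        ,  1.        ]])}
top {'fx': 403.2190373662024, 'fy': 403.2190373662024, 'cx': 252.127997965434, 'cy': 187.35377394694217, 'view': array([[ 4.94243455e-04, -9.99892849e-01, -1.46303028e-02,
         2.66081188e-02],
       [-9.90369112e-01,  1.53615464e-03, -1.38443716e-01,
         5.82604543e-01],
       [ 1.38451356e-01,  1.45578249e-02, -9.90262234e-01,
         1.29476036e+00],
       [ 0.00000000e+00,  0.00000000e+00,  0.00000000e+00,
         1.00000000e+00]])}
{'fx': 297.3186396354542, 'fy': 297.3186396354542, 'cx': 257.3972929587349, 'cy': 189.06344648035733, 'tool_from_camera': array([[ 6.08573764e-04, -9.58564368e-01, -2.84875381e-01,
         7.29243856e-02],
       [ 9.99998792e-01,  9.90870201e-04, -1.19785655e-03,
        -6.07708587e-04],
       [ 1.43049713e-03, -2.84874308e-01,  9.58563812e-01,
        -1.25118054e-01],
       [ 0.00000000e+00,  0.00000000e+00,  0.00000000e+00,
         1.00000000e+00]])}
```

View pics/top0.png

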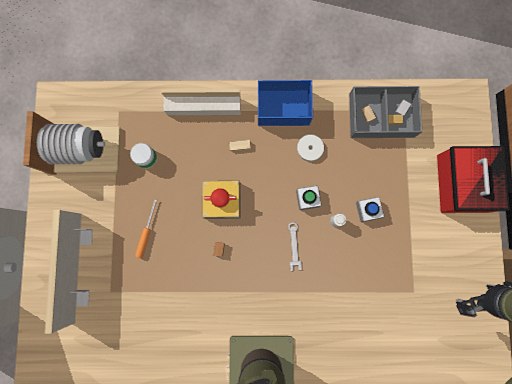

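View pics/side0.png

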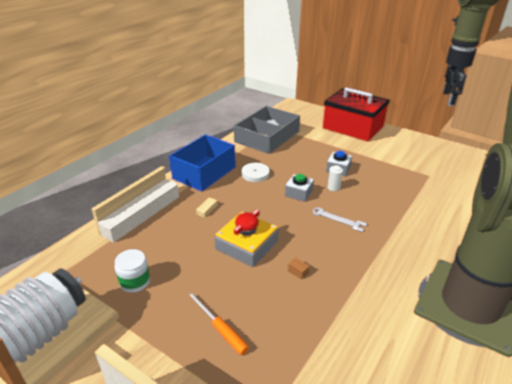

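```bash
cat > h.py <<'E'
from station import *
import cv2,numpy as np
def ray(n,u,v):
    c=get_calibration(n);V=c['view'];R=V[:3,:3];o=-R.T@V[:3,3]
    d=R.T@np.array([(u-c['cx'])/c['fx'],(v-c['cy'])/c['fy'],1]);return o,d
def onz(n,u,v,z):
    o,d=ray(n,u,v);return o+d*(z-o[2])/d[2]
E
python3 - <<'E'
from h import *
for n in("top","side"):
    im=cv2.imread(f"pics/{n}0.png");hsv=cv2.cvtColor(im,cv2.COLOR_BGR2HSV);H,S,V=cv2.split(hsv)
    win=np.zeros(H.shape,bool)
    if n=="top": win[140:270,180:400]=1
    else: win[140:270,210:360]=1
    M={'red':((H<6)|(H>174))&(S>170)&(V>90),'yellow':(H>20)&(H<32)&(S>150)&(V>120),'green':(H>45)&(H<80)&(S>100),'blue':(H>100)&(H<128)&(S>100)}
    for k,z in(('red',.085),('yellow',.055),('green',.067),('blue',.067)):
        m=(M[k]&win).astype(np.uint8)
        nn,l,st,ce=cv2.connectedComponentsWithStats(m);i=1+np.argmax(st[1:,4])
        print(n,k,st[i],ce[i].round(1),onz(n,*ce[i],z).round(4))
        if k in('yellow','red'):
            cs=max(cv2.findContours(m,cv2.RETR_EXTERNAL,cv2.CHAIN_APPROX_NONE)[0],key=cv2.contourArea)
            P=np.array([onz(n,*p[0],z)[:2] for p in cs],np.float32)*1000
            print('  rect mm',cv2.minAreaRect(P))
    x0,y0=(190,170) if n=="top" else (205,195)
    cv2.imwrite(f"pics/{n}crop.png",cv2.resize(im[y0:y0+70,x0:x0+80],None,fx=8,fy=8,interpolation=cv2.INTER_CUBIC))
E
```

```text
top red [204 189  32  18 281] [219.5 197.5] [0.5439 0.13   0.085 ]
  rect mm ((543.8716430664062, 130.01034545898438), (56.412498474121094, 85.42394256591797), 28.899877548217773)
top yellow [203 181  36  36 522] [223.2 199.8] [0.5398 0.1207 0.055 ]
  rect mm ((544.3319091796875, 128.8251495361328), (113.85501098632812, 114.98481750488281), 89.97126007080078)
top green [304 191  11  11  87] [309.4 196.2] [ 0.5499 -0.1591  0.067 ]
top blue [367 203  12  11 100] [372.6 207.8] [ 0.512  -0.3607  0.067 ]
side red [235 212  24  22 322] [246.7 221.5] [0.5414 0.1342 0.085 ]
  rect mm ((540.4505004882812, 136.7932891845703), (54.19381332397461, 89.833740234375), 29.809600830078125)
side yellow [216 218  61  34 799] [246.2 235.2] [0.5315 0.1505 0.055 ]
  rect mm ((542.3023071289062, 135.2659912109375), (118.1232681274414, 118.66793823242188), 0.7498064041137695)
side green [294 174  12   9  75] [299.7 177.8] [ 0.5441 -0.1473  0.067 ]
side blue [210 140  25  45 859] [220.4 159. ] [ 0.8099 -0.0965  0.067 ]
```

View pics/topcrop.png

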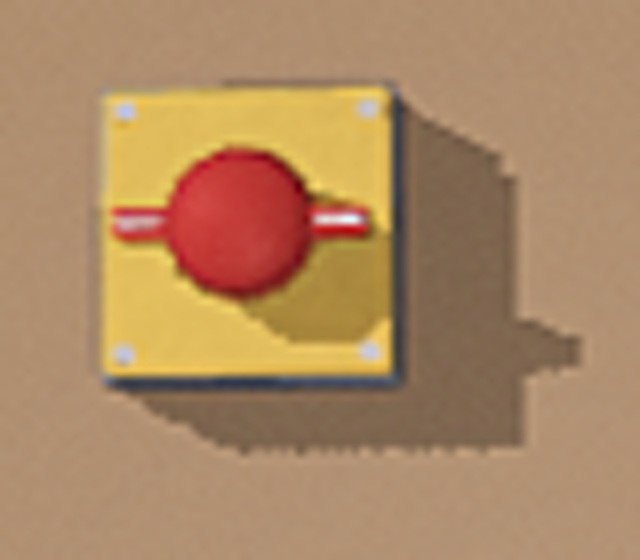

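```bash
cat >> h.py <<'E'
from scipy.spatial.transform import Rotation as Ro
RT=np.array([[0,1,0],[1,0,0],[0,0,-1.]])
def go(p,Rt=RT):
    s=observe();R=np.array(s['eef_rot']);d=R.T@(np.array(p)-s['tool_pos'])*1000
    rv=Ro.from_matrix(R.T@Rt).as_rotvec()
    print('t',round(s['time'],2),'pos',np.round(s['tool_pos'],4),'F',np.round(s['ft_force'],1),'open',round(s['opening'],4))
    print('lin',d.round(1),'rot',rv.round(4),'R.T',(R.T).round(3).tolist())
E
python3 -c "
from h import *
go([.543,.13,.25])"
```

```text
t 0.1 pos [ 0.2607 -0.5674  0.2476] F [ 0.5 -0.3 -0.1] open 0.0853
lin [ 547.8 -515.8   -1.7] rot [-1.5000e-03 -8.0000e-04 -1.1399e+00] R.T [[0.909, 0.418, -0.0], [0.418, -0.909, -0.002], [-0.001, 0.001, -1.0]]
```

Call:
arm_command --linear '[[35,-33,0],[70,-66,-5],[105,-99,-10],[140,-132,-10],[175,-165,-10]]' --delta_rot '[[0,0,-0.08],[0,0,-0.16],[0,0,-0.24],[0,0,-0.32],[0,0,-0.4]]' --claw 0

```text
time: 0.72
tool_pos: [0.3511, -0.3428, 0.2577]
eef_rot: [[0.672, 0.74, -0.001], [0.74, -0.672, 0.002], [0.001, -0.002, -1.0]]
ft_force: [1.0, 0.1, -0.1]
opening: -0.0002
```

```bash
python3 -c "
from h import *
go([.543,.13,.25])"
```

```text
t 0.72 pos [ 0.3511 -0.3428  0.2577] F [ 1.   0.1 -0.1] open -0.0002
lin [ 479.  -175.9    8.3] rot [-0.0015 -0.0013 -0.7374] R.T [[0.672, 0.74, 0.001], [0.74, -0.672, -0.002], [-0.001, 0.002, -1.0]]
```

Call:
arm_command --linear '[[48,-18,0],[96,-36,0],[144,-54,0],[192,-72,0],[240,-88,0]]' --delta_rot '[[0,0,-0.08],[0,0,-0.16],[0,0,-0.24],[0,0,-0.32],[0,0,-0.4]]'

```text
time: 1.35
tool_pos: [0.4475, -0.1045, 0.2579]
eef_rot: [[0.329, 0.944, -0.001], [0.944, -0.329, 0.002], [0.001, -0.002, -1.0]]
ft_force: [1.0, -0.6, 0.2]
opening: 0.0001
```

```bash
python3 -c "
from h import *
go([.543,.05,.25])"
```

```text
t 1.35 pos [ 0.4475 -0.1045  0.2579] F [ 1.  -0.6  0.2] open 0.0001
lin [177.3  39.4   8. ] rot [-0.0016 -0.0013 -0.3348] R.T [[0.329, 0.944, 0.001], [0.944, -0.329, -0.002], [-0.001, 0.002, -1.0]]
```

Call:
arm_command --linear '[[45,10,2],[90,20,4],[135,30,8],[177,39,8],[177,39,8]]' --delta_rot '[[0,0,-0.08],[0,0,-0.16],[0,0,-0.24],[0,0,-0.335],[0,0,-0.335]]'

```text
time: 1.98
tool_pos: [0.5436, 0.0542, 0.2498]
eef_rot: [[-0.006, 1.0, -0.0], [1.0, 0.006, 0.005], [0.005, -0.0, -1.0]]
ft_force: [-0.1, -0.6, -0.4]
opening: -0.0001
```

```bash
cat >> h.py <<'E'
def wonz(s,u,v,z):
    c=get_calibration('wrist');x=np.array([u-c['cx'],v-c['cy']])/c['fx'];r=np.hypot(*x)+1e-12
    d=np.array([*(np.sin(r)*x/r),np.cos(r)]);T=c['tool_from_camera'];R=np.array(s['eef_rot'])
    o=R@T[:3,3]+s['tool_pos'];d=R@T[:3,:3]@d
    return o+d*(z-o[2])/d[2]
E
python3 - <<'E'
from h import *
go([.543,.05,.25])
s=observe();im=grab_frame('wrist');cv2.imwrite('pics/w1.png',im)
H,S,V=cv2.split(cv2.cvtColor(im,cv2.COLOR_BGR2HSV))
M={'red':((H<6)|(H>174))&(S>170)&(V>90),'yellow':(H>20)&(H<32)&(S>150)&(V>80),'green':(H>45)&(H<80)&(S>100)}
for k,z in(('red',.085),('yellow',.055),('green',.067)):
    m=M[k].astype(np.uint8);nn,l,st,ce=cv2.connectedComponentsWithStats(m);i=1+np.argmax(st[1:,4])
    print(k,st[i],ce[i].round(1),wonz(s,*ce[i],z).round(4))
    P=np.array([wonz(s,p[1],p[0],z)[:2] for p in np.argwhere(l==i)],np.float32)*1000
    print('  rect mm',cv2.minAreaRect(P))
E
```

```text
t 1.98 pos [0.5436 0.0542 0.2498] F [-0.1 -0.6 -0.4] open -0.0001
lin [-4.2 -0.7 -0.2] rot [-0.0002 -0.0051  0.0061] R.T [[-0.006, 1.0, 0.005], [1.0, 0.006, -0.0], [-0.0, 0.005, -1.0]]
red [256 130   2   2   2] [256.5 130.5] [0.5424 0.1018 0.085 ]
  rect mm ((542.4229736328125, 101.84587097167969), (1.3841737508773804, 0.0), -134.3463592529297)
yellow [ 204   47  109  107 7684] [258.1 100.3] [0.5438 0.1319 0.055 ]Traceback (most recent call last):
  File "<stdin>", line 9, in <module>
  File "h.py", line 16, in wonz
    c=get_calibration('wrist');x=np.array([u-c['cx'],v-c['cy']])/c['fx'];r=np.hypot(*x)+1e-12
ValueError: time passes only in moves, steps and waits
```

View pics/w1.png

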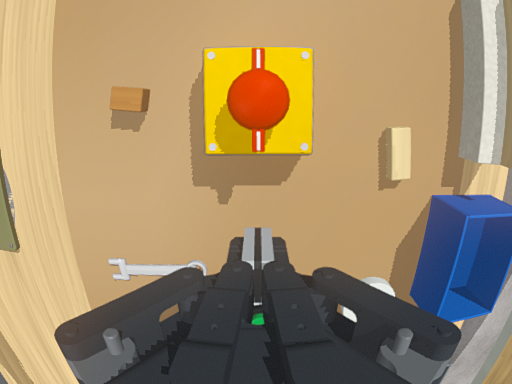

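Run:
```python
from h import *
im=cv2.imread('pics/w1.png');s=observe()
for p in [(204,47.5),(312,47.5),(312.5,154.5),(204,154.5)]: print(p,wonz(s,*p,.055).round(4))
H,S,V=cv2.split(cv2.cvtColor(im,cv2.COLOR_BGR2HSV))
m=((((H<12)|(H>174))&(S>200)&(V>90))).astype(np.uint8);m[:40]=0;m[160:]=0;m[:,:200]=0;m[:,320:]=0
m2=cv2.morphologyEx(m,cv2.MORPH_OPEN,np.ones((21,21)))
x,y,w,h=cv2.boundingRect(m2);print(x,y,w,h)
for q in [(x,y+h/2),(x+w,y+h/2),(x+w/2,y),(x+w/2,y+h)]: print(wonz(s,*q,.08).round(4))
for p in [(258,49),(258,151)]: print(wonz(s,*p,.089).round(4))
```

```text
(204, 47.5) [0.4848 0.1875 0.055 ]
(312, 47.5) [0.5999 0.1879 0.055 ]
(312.5, 154.5) [0.6027 0.0703 0.055 ]
(204, 154.5) [0.4833 0.0698 0.055 ]
230 71 57 58
[0.5151 0.1286 0.08  ]
[0.571  0.1288 0.08  ]
[0.5429 0.1573 0.08  ]
[0.5431 0.0996 0.08  ]
[0.5424 0.1779 0.089 ]
[0.5427 0.0789 0.089 ]
```

Call:
arm_command --linear '[[38,0,0],[74,0,20],[74,0,60],[74,0,100],[74,0,115]]' --delta_rot '[[0,-0.003,0.006],[0,-0.005,0.006],[0,-0.005,0.006],[0,-0.005,0.006],[0,-0.005,0.006]]'

```text
time: 2.65
tool_pos: [0.5404, 0.1231, 0.1327]
eef_rot: [[0.006, 1.0, -0.006], [1.0, -0.006, -0.006], [-0.006, -0.006, -1.0]]
ft_force: [0.5, -0.6, 0.1]
opening: -0.0001
```

```bash
python3 -c "
from h import *
go([.543,.129,.118])"
```

```text
t 2.65 pos [0.5404 0.1231 0.1327] F [ 0.5 -0.6  0.1] open -0.0001
lin [ 6.   2.7 14.7] rot [-0.0064  0.0058 -0.0056] R.T [[0.006, 1.0, -0.006], [1.0, -0.006, -0.006], [-0.006, -0.006, -1.0]]
```

Call:
arm_command --linear '[[6,2.7,0],[6,2.7,6],[6,2.7,11],[6,2.7,11]]' --delta_rot '[[-0.006,0.006,-0.006],[-0.006,0.006,-0.006],[-0.006,0.006,-0.006],[-0.006,0.006,-0.006]]'

```text
time: 3.15
tool_pos: [0.5431, 0.1289, 0.1219]
eef_rot: [[-0.0, 1.0, -0.0], [1.0, 0.0, 0.0], [0.0, -0.0, -1.0]]
ft_force: [0.7, 1.0, 0.4]
opening: 0.0002
```

```bash
python3 -c "
from h import *
go([.543,.129,.110])"
```

```text
t 3.15 pos [0.5431 0.1289 0.1219] F [0.7 1.  0.4] open 0.0002
lin [ 0.1 -0.1 11.9] rot [-0.0002 -0.0001  0.0003] R.T [[-0.0, 1.0, 0.0], [1.0, 0.0, -0.0], [-0.0, 0.0, -1.0]]
```

Call:
arm_command --linear '[[0,0,4],[0,0,7],[0,0,9],[0,0,10],[0,0,10]]' --delta_rot '[[0,0,0],[0,0,0],[0,0,0],[0,0,0],[0,0,0]]'

```text
time: 3.78
tool_pos: [0.543, 0.1288, 0.1117]
eef_rot: [[-0.0, 1.0, -0.001], [1.0, 0.0, -0.0], [-0.0, -0.001, -1.0]]
ft_force: [0.9, -0.1, -0.7]
opening: -0.0001
```

Call:
arm_command --linear '[[0,0,1],[0,0,2],[0,0,3],[0,0,3]]' --delta_rot '[[0,0,0],[0,0,0],[0,0,0],[0,0,0]]'

```text
time: 4.28
tool_pos: [0.543, 0.1289, 0.1096]
eef_rot: [[-0.0, 1.0, 0.0], [1.0, 0.0, -0.0], [-0.0, 0.0, -1.0]]
ft_force: [-1.6, -1.0, 9.1]
opening: -0.0002
```

Call:
arm_command --linear '[[0,0,-20],[0,0,-50],[24,-20,-50],[47,-40,-50],[47,-40,-50]]' --delta_rot '[[0,0,0],[0,0,0],[0,0,0],[0,0,0],[0,0,0]]'

```text
time: 4.9
tool_pos: [0.5013, 0.1785, 0.1599]
eef_rot: [[-0.005, 1.0, -0.001], [1.0, 0.005, 0.001], [0.001, -0.001, -1.0]]
ft_force: [0.3, -1.2, 0.3]
opening: -0.0003
```

Run:
```python
from h import *
go([.505,.176,.086])
im=grab_frame('side');a=cv2.imread('pics/side0.png')
f=lambda q:cv2.resize(q[195:265,205:285],None,fx=5,fy=5,interpolation=cv2.INTER_CUBIC)
cv2.imwrite('pics/s2.png',np.hstack([f(a),f(im)]))
```

```text
t 4.9 pos [0.5013 0.1785 0.1599] F [ 0.3 -1.2  0.3] open -0.0003
lin [-2.6  3.8 73.9] rot [-0.0007 -0.0012  0.0054] R.T [[-0.005, 1.0, 0.001], [1.0, 0.005, -0.001], [-0.001, 0.001, -1.0]]
```

View pics/s2.png

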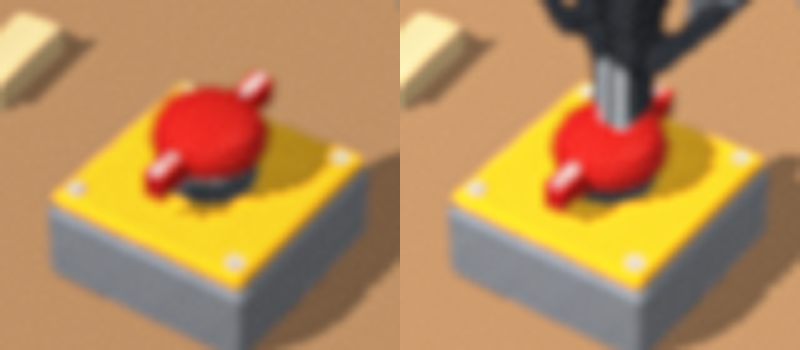

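Call:
arm_command --linear '[[-2.5,2,20],[-2.5,2,45],[-2.5,2,65],[-2.5,2,76],[-2.5,2,76]]' --delta_rot '[[0,-0.001,0.005],[0,-0.001,0.005],[0,-0.001,0.005],[0,-0.001,0.005],[0,-0.001,0.005]]'

```text
time: 5.58
tool_pos: [0.5046, 0.1735, 0.0832]
eef_rot: [[0.003, 1.0, -0.001], [1.0, -0.003, -0.002], [-0.002, -0.001, -1.0]]
ft_force: [-0.2, -0.5, -0.3]
opening: 0.0
```

Run:
```python
from h import *
go([.505,.176,.083])
im=grab_frame('wrist');cv2.imwrite('pics/w3.png',im)
```

```text
t 5.58 pos [0.5046 0.1735 0.0832] F [-0.2 -0.5 -0.3] open 0.0
lin [2.5 0.4 0.2] rot [-0.0008  0.0021 -0.003 ] R.T [[0.003, 1.0, -0.002], [1.0, -0.003, -0.001], [-0.001, -0.002, -1.0]]
```

View pics/w3.png

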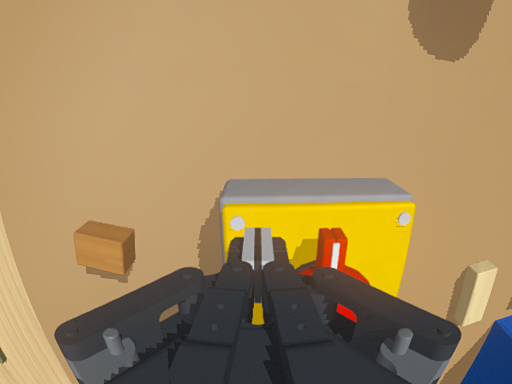

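Call:
arm_command --linear '[[2.5,4,0],[2.5,9,0],[2.5,13,0],[2.5,17,0],[2.5,20,0]]' --delta_rot '[[0,0.002,-0.003],[0,0.002,-0.003],[0,0.002,-0.003],[0,0.002,-0.003],[0,0.002,-0.003]]'

```text
time: 6.25
tool_pos: [0.525, 0.1764, 0.0838]
eef_rot: [[-0.0, 1.0, -0.0], [1.0, 0.0, 0.001], [0.001, -0.0, -1.0]]
ft_force: [-1.5, 0.5, 1.0]
opening: 0.0001
```

Call:
arm_command --linear '[[0,4,0],[0,8,0],[0,12,0],[0,16,0],[0,18,0]]' --delta_rot '[[0,0,0],[0,0,0],[0,0,0],[0,0,0],[0,0,0]]'

```text
time: 6.88
tool_pos: [0.5435, 0.1761, 0.0838]
eef_rot: [[0.0, 1.0, 0.0], [1.0, -0.0, 0.0], [0.0, 0.0, -1.0]]
ft_force: [-1.5, 0.1, -0.1]
opening: -0.0001
```

Run:
```python
from h import *
go([.56,.176,.083])
cv2.imwrite('pics/w4.png',np.hstack([grab_frame('wrist')[150:300,150:450],cv2.resize(grab_frame('side')[195:265,205:285],None,fx=5,fy=5,interpolation=cv2.INTER_CUBIC)[:150*2][0:300:2,::2]]))
```

```text
t 6.88 pos [0.5435 0.1761 0.0838] F [-1.5  0.1 -0.1] open -0.0001
lin [-0.1 16.5  0.8] rot [ 0.0003 -0.0005 -0.0005] R.T [[0.0, 1.0, 0.0], [1.0, -0.0, 0.0], [0.0, 0.0, -1.0]]
```

View pics/w4.png

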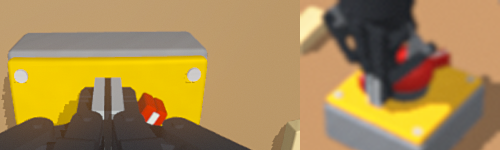

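Call:
arm_command --linear '[[0,3,0],[0,6,0],[0,9,0],[0,12,0],[0,12,0]]' --delta_rot '[[0,0,0],[0,0,0],[0,0,0],[0,0,0],[0,0,0]]'

```text
time: 7.6
tool_pos: [0.5563, 0.1766, 0.084]
eef_rot: [[0.001, 1.0, 0.002], [1.0, -0.001, 0.002], [0.002, 0.002, -1.0]]
ft_force: [0.4, 0.6, 0.9]
opening: -0.0001
```

Run:
```python
from h import *
go([.56,.176,.083])
f=lambda q,a,b:cv2.resize(q[a:a+70,b:b+80],None,fx=5,fy=5,interpolation=cv2.INTER_CUBIC)
cv2.imwrite('pics/w5.png',np.hstack([f(grab_frame('top'),170,190),f(grab_frame('side'),195,205)]))
```

```text
t 7.6 pos [0.5563 0.1766 0.084 ] F [0.4 0.6 0.9] open -0.0001
lin [-0.6  3.7  1. ] rot [ 0.0019 -0.0017 -0.0005] R.T [[0.001, 1.0, 0.002], [1.0, -0.001, 0.002], [0.002, 0.002, -1.0]]
```

View pics/w5.png

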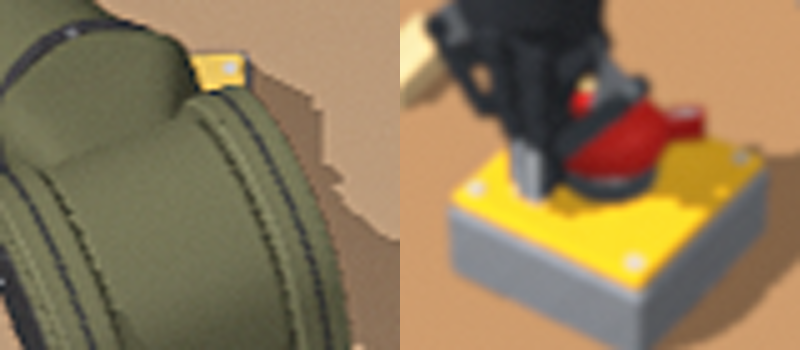

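Call:
arm_command --linear '[[0,2,0],[0,3,0],[0,4,0],[0,5,0]]' --delta_rot '[[0,0,0],[0,0,0],[0,0,0],[0,0,0]]'

```text
time: 8.2
tool_pos: [0.5608, 0.1766, 0.0839]
eef_rot: [[0.0, 1.0, 0.001], [1.0, -0.0, 0.001], [0.001, 0.001, -1.0]]
ft_force: [-1.5, 1.0, 1.0]
opening: 0.0002
```

Call:
arm_command --linear '[[0,-6,0],[0,-14,0],[0,-26,0],[0,-40,0],[0,-54,0]]' --delta_rot '[[0,0,0],[0,0,0],[0,0,0],[0,0,0],[0,0,0]]'

```text
time: 8.82
tool_pos: [0.5056, 0.1762, 0.0839]
eef_rot: [[0.0, 1.0, 0.001], [1.0, -0.0, 0.001], [0.001, 0.001, -1.0]]
ft_force: [-0.3, 0.3, 0.6]
opening: -0.0003
```

Call:
arm_command --linear '[[0,-4,0],[0,-4,-40],[0,-4,-90],[-60,0,-110],[-110,0,-110]]' --delta_rot '[[0,0,0],[0,0,0],[0,0,0],[0,0,0],[0,0,0]]'

```text
time: 9.45
tool_pos: [0.507, 0.0646, 0.1957]
eef_rot: [[0.0, 1.0, 0.005], [1.0, -0.0, 0.001], [0.001, 0.005, -1.0]]
ft_force: [0.4, -1.3, -0.8]
opening: 0.0001
```

Run:
```python
from h import *
go([.548,-.236,.19])
f=lambda q,a,b:cv2.resize(q[a:a+70,b:b+80],None,fx=5,fy=5,interpolation=cv2.INTER_CUBIC)
s=observe();w=grab_frame('wrist');cv2.imwrite('pics/w6b.png',w)
cv2.imwrite('pics/w6.png',np.hstack([f(grab_frame('top'),170,190),f(grab_frame('side'),195,205)]))
```

```text
t 9.45 pos [0.507  0.0646 0.1957] F [ 0.4 -1.3 -0.8] open 0.0001
lin [-300.6   41.1    5.6] rot [ 0.0054 -0.0009 -0.0003] R.T [[0.0, 1.0, 0.001], [1.0, -0.0, 0.005], [0.005, 0.001, -1.0]]
```

View pics/w6.png

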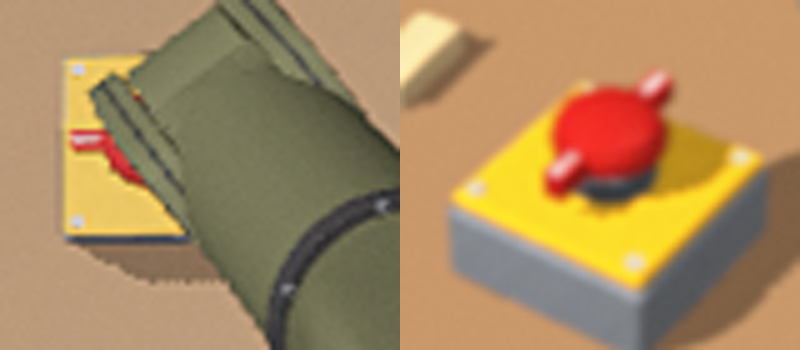

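View pics/w6b.png

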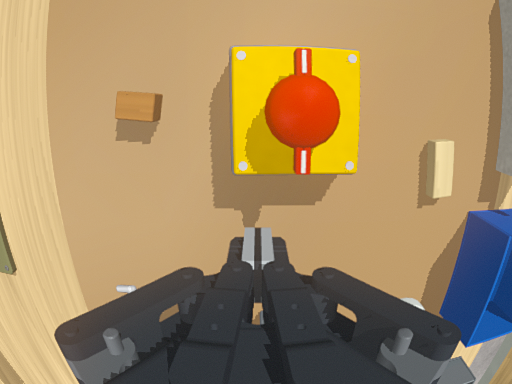

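Call:
arm_command --linear '[[-55,8,0],[-110,16,0],[-165,24,0],[-220,32,0],[-260,41,0]]' --delta_rot '[[0.005,0,0],[0.005,0,0],[0.005,0,0],[0.005,0,0],[0.005,0,0]]'

```text
time: 10.22
tool_pos: [0.5448, -0.2003, 0.194]
eef_rot: [[0.008, 1.0, -0.005], [1.0, -0.008, -0.002], [-0.002, -0.005, -1.0]]
ft_force: [0.3, 0.2, -0.2]
opening: 0.0002
```

Call:
arm_command --linear '[[-35,0,0],[-40,0,0],[-40,0,0]]' --delta_rot '[[0,0,0],[0,0,0],[0,0,0]]'

```text
time: 10.6
tool_pos: [0.5448, -0.2387, 0.194]
eef_rot: [[0.007, 1.0, -0.004], [1.0, -0.007, -0.001], [-0.001, -0.004, -1.0]]
ft_force: [-0.0, -0.2, -0.2]
opening: 0.0003
```

Run:
```python
from h import *
s=observe();im=grab_frame('wrist');cv2.imwrite('pics/w7.png',im)
H,S,V=cv2.split(cv2.cvtColor(im,cv2.COLOR_BGR2HSV))
m=((H>45)&(H<80)&(S>120)&(V>60)).astype(np.uint8);n,l,st,ce=cv2.connectedComponentsWithStats(m);i=1+np.argmax(st[1:,4])
s=observe();print(s['tool_pos'],s['time']);print(st[i],ce[i],wonz(s,*ce[i],.067))
```

```text
[ 0.54495699 -0.23791785  0.19411361] 10.65
[ 245   76   37   36 1014] [262.90236686  93.63708087] [ 0.54944001 -0.15636214  0.067     ]
```

View pics/w7.png

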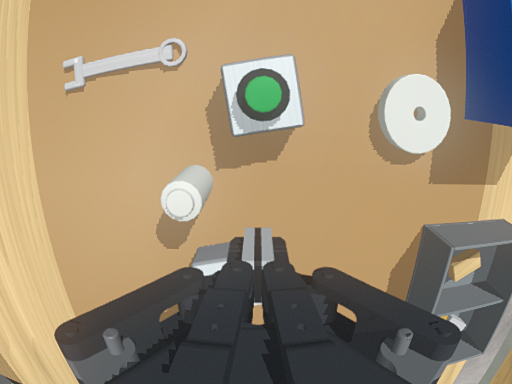

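Call:
arm_command --linear '[[40,2,0],[80,4,15],[81,4.5,55],[81,4.5,90],[81,4.5,100]]' --delta_rot '[[-0.002,0,-0.004],[-0.004,0.001,-0.007],[-0.004,0.001,-0.007],[-0.004,0.001,-0.007],[-0.004,0.001,-0.007]]'

```text
time: 11.28
tool_pos: [0.5484, -0.1545, 0.0926]
eef_rot: [[-0.005, 1.0, -0.004], [1.0, 0.005, 0.002], [0.002, -0.004, -1.0]]
ft_force: [-0.6, -0.8, 0.7]
opening: 0.0001
```

```bash
python3 -c "
from h import *
go([.549,-.157,.079])"
```

```text
t 11.28 pos [ 0.5484 -0.1545  0.0926] F [-0.6 -0.8  0.7] open 0.0001
lin [-2.5  0.7 13.5] rot [-0.0037 -0.002   0.0049] R.T [[-0.005, 1.0, 0.002], [1.0, 0.005, -0.004], [-0.004, 0.002, -1.0]]
```

Call:
arm_command --linear '[[-2.5,0.7,2],[-2.5,0.7,6],[-2.5,0.7,9],[-2.5,0.7,12],[-2.5,0.7,14]]' --delta_rot '[[-0.004,-0.002,0.005],[-0.004,-0.002,0.005],[-0.004,-0.002,0.005],[-0.004,-0.002,0.005],[-0.004,-0.002,0.005]]'

```text
time: 11.9
tool_pos: [0.5497, -0.1571, 0.079]
eef_rot: [[0.0, 1.0, 0.002], [1.0, -0.0, -0.0], [-0.0, 0.002, -1.0]]
ft_force: [0.3, -0.1, 3.7]
opening: -0.0001
```

Call:
arm_command --linear '[[0,0,1],[0,0,1.5]]' --delta_rot '[[0,0,0],[0,0,0]]'

```text
time: 12.15
tool_pos: [0.5497, -0.1571, 0.078]
eef_rot: [[0.0, 1.0, 0.002], [1.0, -0.0, -0.0], [-0.0, 0.002, -1.0]]
ft_force: [-1.8, 0.8, 9.9]
opening: 0.0001
```

Call:
arm_command --linear '[[0,0,1.5],[0,0,2]]' --delta_rot '[[0,0,0],[0,0,0]]'

```text
time: 12.4
tool_pos: [0.5498, -0.1571, 0.0778]
eef_rot: [[0.0, 1.0, 0.003], [1.0, -0.0, -0.001], [-0.001, 0.003, -1.0]]
ft_force: [-4.0, 1.1, 21.1]
opening: -0.0003
```

Call:
arm_command --linear '[[0,0,-10],[0,0,-50],[0,0,-100],[-40,0,-120],[-80,0,-120]]' --delta_rot '[[0,0,0],[0,0,0],[0,0,0],[0,0,0],[0,0,0]]'

```text
time: 13.02
tool_pos: [0.5505, -0.2378, 0.2001]
eef_rot: [[-0.001, 1.0, 0.006], [1.0, 0.001, -0.003], [-0.003, 0.006, -1.0]]
ft_force: [0.5, -0.3, 0.1]
opening: 0.0004
```

Run:
```python
from h import *
go([.549,-.157,.2])
f=lambda q,a,b:cv2.resize(q[a:a+70,b:b+80],None,fx=5,fy=5,interpolation=cv2.INTER_CUBIC)
a=grab_frame('side');o=cv2.imread('pics/side0.png');t=grab_frame('top')
cv2.imwrite('pics/w8.png',np.vstack([np.hstack([f(a,195,205)[:280],f(a,140,280)[:280]]),np.hstack([f(o,195,205)[:280],f(o,140,280)[:280]])]))
cv2.imwrite('pics/t8.png',t)
```

```text
t 13.03 pos [ 0.5505 -0.2378  0.2001] F [ 0.5 -0.3  0.1] open 0.0004
lin [80.8 -1.5 -0.1] rot [0.0061 0.0025 0.0008] R.T [[-0.001, 1.0, -0.003], [1.0, 0.001, 0.006], [0.006, -0.003, -1.0]]
```

View pics/w8.png

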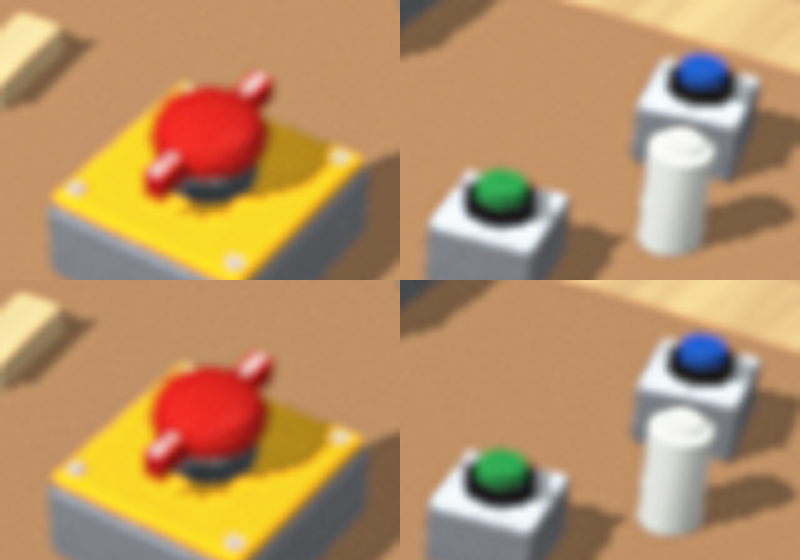

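View pics/t8.png

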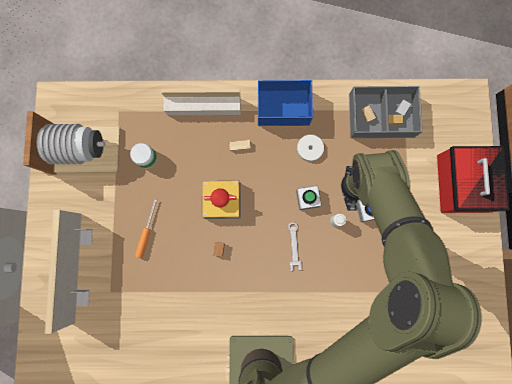

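All buttons and loose objects look as they did at the start (red head at about (220,198), green at (309,197)), and the gripper is clear of everything.

```bash
python3 -c "
from station import *
print(close_job())"
```

```text
the job is handed in; nothing more can be done
None
```

The emergency-stop test is done and handed in at about 13 s of the 58 s allowed; the hand-in reports no verdict.

- **Red button pressed:** I pushed it in with the closed fingertips until it bottomed at about 9 N. The side picture showed the head lower, so it had latched.
- **Twist to release:** I pushed the +y wing sideways to turn the head clockwise, to an estimated 0.75 rad. It popped out, and after I drew back it returned to rest. The collar is visible again and the wings are back along the box's y axis, as in the first picture.
- **Green button pressed:** I pressed it to its stop, where the force rose to 21 N at the depth expected for full travel, then let it go.

In the final side and top pictures, all three buttons are out and the red head is at rest. The loose items in view have not moved, and the gripper is clear with about 0 N on it. In the top view the arm partly covered the blue button, but the side view shows it out. I never went near enough to touch it.

No check failed. The side camera placed the buttons up to about 12 mm from the other cameras, so I used the wrist and top cameras for positions.

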